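Pack the salvaged capacitors by size

ROBOT

A 6-joint arm with a two-finger parallel gripper is mounted at the origin on the work surface. World frame = base frame: x ahead of the robot, y to its left, z up, the work surface at z = 0. Lengths are in m, angles in rad, forces in N, time in s.
With the tool pointing down it reaches from about 0.35 to 0.775 m from the base axis. Payload 5.5 kg.
Tool frame: the origin (TCP) lies at the very end of the fingers, on their centre line; the grasp point (between the pads) lies 19 mm behind it; z points along the fingers, y is the line along which they close (so a half turn about z gives the same grasp; the last joint's range is limited). The gripper opens to 85 mm and grips with 20 to 120 N. Pads are 22 mm wide; open, the fingers measure 114 mm over their backs; the gripper's body (76 mm by 85 mm) begins 54 mm behind the grasp point. The pads swing forward as they close: fully open they stand 13 mm farther back than shut.
Start: joints at [-1.418, 0.313, 0.046, 1.304, 0, 1.431], TCP at [0.166, -0.551, 0.231] pointing down, gripper open.
Joint ranges: [-2.76, 2.76], [-0.86, 1.69], [-1.03, 1.26], [-2.2, 2.34], [-1.47, 1.5], [-3.14, 3.14]. Speed limits (rad/s): [2.57, 2.57, 3.14, 3.14, 3.14, 3.14].

INTERFACE

Orientations are given as a unit quaternion [w, x, y, z].
In Python, from workcell import get_state, read_camera, calibration, hand_in gives the robot as it stands.
- The arm moves only by the tool drive_tool, never from a script. Its argument "deltas" is a list that holds one entry, the list of rows, each a list of 7 numbers: the closure in counts, from 0 (fully open) to 255 (shut), then the shift along the tool's x, y, z in m, then the turn, a rotation vector about the tool's x, y, z in degrees. A call has 1 to 12 rows; each row is the pose to reach, as a shift and turn from the pose commanded when the call began, along the tool's axes at that moment; what a row does not reach only later rows make up. A row lasts 1/8 s, in which the tool goes at most 62.5 mm and 10.7 degrees, less where a joint would pass 70% of its speed; a pose out of reach is approached as far as the arm can. A call with a gripper value outside its range is refused whole. The fingers move at their own pace and stop on an object; "newtons" is the grip in N (left out, the last holds). Time passes only in rows, so rows that repeat a pose let the fingers close. It gives the time, the measured TCP pose, the force, the opening and the grip force at its end, in the units of the state.
- get_state(): the state, without advancing time (a new reading comes with each control period).
- read_camera(name): name is "scene" or "top" or "wrist"; returns (picture, depth): 480x640x3 uint8, red, green, blue; 480x640 float32, m along the optical axis (not along the pixel's ray), 0 where there is no reading.
- calibration(name): a dict with "mtx" (3x3 intrinsics, pixels), "world_from_camera" (4x4, takes a point from camera to world coordinates). Camera axes: x right, y up, looking along -z (the intrinsics and any distortion apply to the point x, -y, -z); pixel columns grow to the right and rows downward; lengths in m; the calibration is good to about 2 mm. A picture is of the moment at which its call begins: read the wrist's pose just before it. calibration takes no time and is no camera call; for the wrist camera it gives the pose at the moment of the call.
- hand_in(): hands the job in; it is judged then, once.
The state is a dict: "clock": time; "joint_pos": joint angles; "qvel": joint speeds; "tau": joint torques, N m; "tcp_pos": TCP position; "orientation": TCP orientation; "wrist_force": force on the tool from outside, world axes, zero at the start; "ft_torque": the same for the moment, N m; "finger_gap": finger opening in m; "grip_force": force on a finger pad.
Only numpy, scipy, OpenCV 4.12 (cv2) and the standard library are available. Lean on these libraries where they do the work, as an engineer would, in place of code of your own. Each camera call takes 0.05 s, during which the arm holds its last target. There are 200 camera calls.

TASK

Stand the four black can capacitors upright in the grey tray in order of size, each centred on its own paper spot: the largest on the spot next to the tray's arched handle, then each smaller one on the next spot along. Fill the gap left over on the fifth spot, at the far end from the handle, with the grey foam brick, centred on the spot and lying flat with its long side across the tray. Do not knock a capacitor over, and leave the small copper-wound transformer where it stands.

Things in the scene. Friction and masses are not known exactly. Their poses are not given: they have to be found in the camera images.
- tray: fixed shallow grey tray, 110 mm wide (its x) and 360 mm long (its y), walls 5 mm thick with their tops 16 mm above the table; origin at the centre of its underside, on the table; its inner floor is 5 mm above the origin. Five white paper spots, 30 mm in diameter, lie on the floor along its y axis at x = 0 and y = -136, -68, 0, +68 and +136 mm. One short end carries the handle, the other only a low steel lip 20 mm above the table
- handle: fixed steel arch, a 10 mm round bar standing across one short end wall of the tray, 106 mm wide and 65 mm high above the table; origin at table level under its middle, on the tray's y axis 177.5 mm from the tray's origin: at its +y or at its -y end, differing from start to start
- cap_a: the smallest of four loose black can capacitors, an upright cylinder 34 mm in diameter and 48 mm tall, with two brass screw terminals 4 mm high on its flat top; origin at the centre of its underside, z up along its axis
- cap_b: the second smallest of four loose black can capacitors, an upright cylinder 42 mm in diameter and 62 mm tall, with two brass screw terminals 4 mm high on its flat top; origin at the centre of its underside, z up along its axis
- cap_c: the second largest of four loose black can capacitors, an upright cylinder 50 mm in diameter and 76 mm tall, with two brass screw terminals 4 mm high on its flat top; origin at the centre of its underside, z up along its axis
- cap_d: the largest of four loose black can capacitors, an upright cylinder 58 mm in diameter and 90 mm tall, with two brass screw terminals 4 mm high on its flat top; origin at the centre of its underside, z up along its axis
- brick: loose grey foam brick, a firm block 64 mm long (its x), 50 mm wide (its y) and 48 mm high; origin at the centre of its underside, z up. In the tray its long side (x) goes across the tray
- transformer: loose bystander: small mains transformer, dark steel core 50 x 20 mm and 46 mm high on a 66 x 16 mm foot (long side its x), with a copper winding bulging 42 mm across (its y); origin at the centre of its underside. To be left where it is
There are look-alikes about, which are no part of the job. Leave any red look-alike of the cap_b alone. Leave any red look-alike of the cap_a alone.

How it is judged:
At the end, for the whole second after the job is handed in: Counted from the handle, the spots carry the capacitors from largest to smallest, then the brick; each on the tray floor within 12 mm of its spot along and across the tray, upright within 0.1 rad, released and at rest; brick square to the tray within 0.2 rad, long side across (((y of handle in the frame of tray above 0 m and y of cap_d in the frame of tray between 0.124 and 0.148 m and y of cap_c in the frame of tray between 0.056 and 0.08 m and y of cap_b in the frame of tray between -0.012 and 0.012 m and y of cap_a in the frame of tray between -0.08 and -0.056 m and y of brick in the frame of tray between -0.148 and -0.124 m) or (y of handle in the frame of tray below 0 m and y of cap_d in the frame of tray between -0.148 and -0.124 m and y of cap_c in the frame of tray between -0.08 and -0.056 m and y of cap_b in the frame of tray between -0.012 and 0.012 m and y of cap_a in the frame of tray between 0.056 and 0.08 m and y of brick in the frame of tray between 0.124 and 0.148 m)) and x of cap_d in the frame of tray between -0.012 and 0.012 m and z of cap_d in the frame of tray between 0.002 and 0.009 m and angle between each of cap_d, cap_c, cap_b, cap_a, brick's own z axis and vertical below 0.1 rad and linear speed of each of cap_d, cap_c, cap_b, cap_a, brick below 0.02 m/s and angular speed of each of cap_d, cap_c, cap_b, cap_a, brick below 0.2 rad/s and x of cap_c in the frame of tray between -0.012 and 0.012 m and z of cap_c in the frame of tray between 0.002 and 0.009 m and x of cap_b in the frame of tray between -0.012 and 0.012 m and z of cap_b in the frame of tray between 0.002 and 0.009 m and x of cap_a in the frame of tray between -0.012 and 0.012 m and z of cap_a in the frame of tray between 0.002 and 0.009 m and x of brick in the frame of tray between -0.012 and 0.012 m and z of brick in the frame of tray between 0.002 and 0.009 m and angle between the y axis of brick and the y axis of tray, either way round below 0.2 rad); the robot touches nothing.
It fails at once if a capacitor is knocked over (leans more than 0.7 rad) (angle between any of cap_d, cap_c, cap_b, cap_a's own z axis and vertical above 0.7 rad).
It fails at once if the transformer is moved more than 25 mm (distance of transformer from where it was at the start of the episode above 0.025 m).
It also fails if it takes over 128 s, if anything falls off the work surface, if the arm or the gripper's body presses on something with over 40 N, if the wrist force passes 120 N, or if a joint passes its speed limit or range.

## Working session

There is one attempt and no reset: what is moved stays moved. The work goes in short steps, Python scripts to look and compute and a tool call to move; the robot and the scene stay as the last step left them, time stands still between calls to the robot, and variables do not carry over. Pictures are saved under pics/ and viewed, at most 14 in all, crops included, and the job is handed in when it is done.

Besides the shell and the picture viewer there is one more tool, called as name(argument=value, ...), one argument or row to a line, values as JSON. drive_tool: Moves the arm, as the interface text tells. Its arguments: {"type":"object","properties":{"deltas":{"type":"array","items":{"type":"array","items":{"type":"array","items":{"type":"number"}}}},"newtons":{"type":"number"}},"required":["deltas"]}

```bash
mkdir -p pics; ls
python3 - <<'E'
from workcell import *
import cv2, numpy as np
s=get_state(); print({k:np.round(v,3) for k,v in s.items()})
for n in ["top","scene"]:
    p,d=read_camera(n); np.savez(f"pics/{n}0.npz",p=p,d=d)
    cv2.imwrite(f"pics/{n}0.png",p[...,::-1]); c=calibration(n); print(n,np.round(c["mtx"],1),np.round(c["world_from_camera"],3),c.keys())
E
```

```text
pics
{'clock': np.float64(0.0), 'joint_pos': array([-1.418,  0.314,  0.045,  1.304,  0.   ,  1.431]), 'qvel': array([ 0.001,  0.001, -0.   , -0.   ,  0.   , -0.   ]), 'tau': array([-0.0000e+00, -4.8062e+01,  2.9854e+01,  1.9000e-02, -0.0000e+00,
        0.0000e+00]), 'tcp_pos': array([ 0.166, -0.55 ,  0.23 ]), 'orientation': array([-0.001,  0.989,  0.146, -0.   ]), 'wrist_force': array([ 0.174, -0.103,  0.263]), 'ft_torque': array([-0.056, -0.022,  0.004]), 'grip_force': np.float64(0.0), 'finger_gap': np.float64(0.086)}
top [[433.3   0.  322.4]
 [  0.  433.3 241.7]
 [  0.    0.    1. ]] [[-0.003  0.996 -0.087  0.449]
 [-1.    -0.005 -0.025 -0.011]
 [-0.025  0.087  0.996  1.089]
 [ 0.     0.     0.     1.   ]] dict_keys(['mtx', 'world_from_camera'])
scene [[453.2   0.  318.4]
 [  0.  453.2 243.1]
 [  0.    0.    1. ]] [[-0.744 -0.376  0.552  0.973]
 [ 0.668 -0.428  0.609  0.522]
 [ 0.008  0.822  0.57   0.525]
 [ 0.     0.     0.     1.   ]] dict_keys(['mtx', 'world_from_camera'])
```

View pics/top0.png

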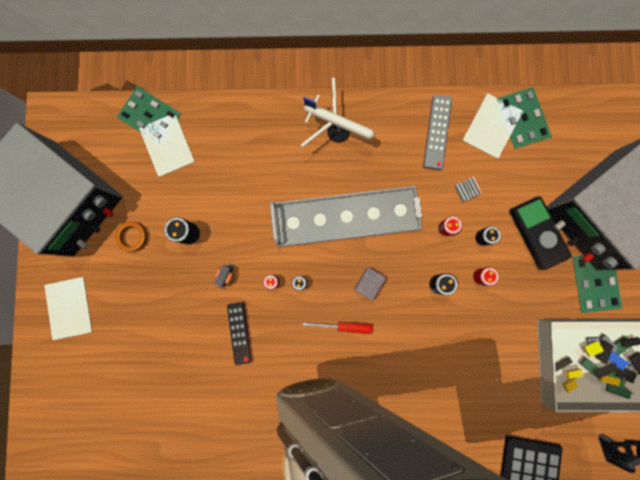

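View pics/scene0.png

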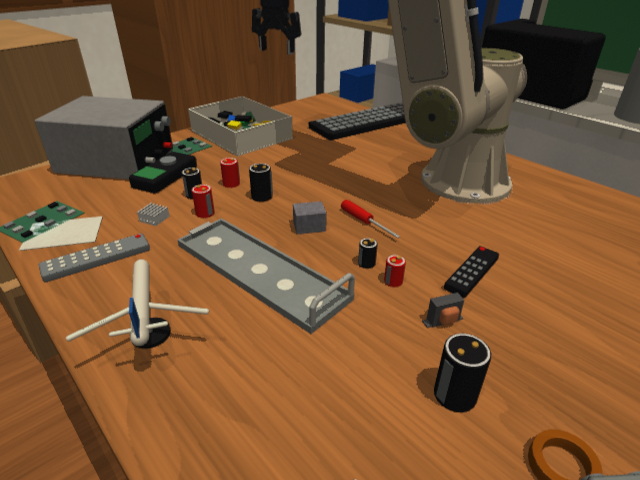

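The top view has the arched handle at the tray's left end, about (279,224), and the plain lip at the right end, about (418,207).

- **Black capacitors:** (178,231) is the largest, (444,284) next, (488,236) next and (299,283) the smallest.
- **Look-alikes:** the red ones are at (271,282), (452,226) and (488,276). They are excluded by colour.
- **Others:** the brick is at (370,283) and the transformer at (225,275).

Next I'll measure these and check them with one crop.

```bash
cat > h.py <<'E'
import numpy as np, cv2
from workcell import *
def cloud(d,c):
    K=c["mtx"]; v,u=np.mgrid[:d.shape[0],:d.shape[1]]
    P=np.stack([(u-K[0,2])/K[0,0]*d,-(v-K[1,2])/K[1,1]*d,-d],-1)
    W=c["world_from_camera"]; return P@W[:3,:3].T+W[:3,3]
def ray(px,z,c):
    K=c["mtx"];W=c["world_from_camera"];px=np.atleast_2d(px).astype(float)
    r=np.stack([(px[:,0]-K[0,2])/K[0,0],-(px[:,1]-K[1,2])/K[1,1],-np.ones(len(px))],-1)@W[:3,:3].T
    return W[:3,3]+r*((z-W[2,3])/r[:,2])[:,None]
def comps(m):
    n,l,st,ce=cv2.connectedComponentsWithStats(m.astype(np.uint8)); return [(i,l==i,st[i],ce[i]) for i in range(1,n)]
E
python3 - <<'E'
from h import *
f=np.load("pics/top0.npz");p,d=f["p"],f["d"];c=calibration("top");X=cloud(d,c)
print("table z",np.median(X[300:310,400:500,2]))
for name,(u,v),h in [("D",(178,231),.09),("C",(444,284),.076),("B",(488,236),.062),("A",(299,283),.048),("brick",(370,283),.048),("tr",(225,275),.046),("redA",(271,282),.048),("redB1",(452,226),.062),("redB2",(488,276),.062)]:
    w=np.zeros(d.shape,bool);w[v-22:v+22,u-22:u+22]=1
    m=w&(X[...,2]>h-.012)&(X[...,2]<h+.02)
    m=[k for k in comps(m) if k[2][4]>25]
    if not m: print(name,"none");continue
    k=min(m,key=lambda k:np.hypot(*(k[3]-[u,v])))[1]
    pts=np.argwhere(k)[:,::-1].astype(np.float32)
    (cc,r)=cv2.minEnclosingCircle(pts); W=ray(pts,h,c)[:,:2].astype(np.float32)
    rr=cv2.minAreaRect(W);print(name,np.round(cc,1),"z",np.round(np.median(X[k][:,2]),3),"circ",np.round(ray(cc,h,c)[0],4),"rect",np.round(rr[0],4),np.round(rr[1],4),round(rr[2],1),"mean",np.round(W.mean(0),4),"rgb",p[k].mean(0).round())
w=(p.min(2)>165);w[:, :275]=0;w[:,415:]=0;w[:190]=0;w[240:]=0
S=np.array([ray(k[3],.005,c)[0] for k in comps(w) if 30<k[2][4]<250]);print([ (k[3].round(1).tolist(),k[2][4]) for k in comps(w) if k[2][4]>10])
S=S[np.argsort(S[:,1])];print(S.round(4));print(np.linalg.norm(np.diff(S,axis=0),axis=1))
v=S[-1]-S[0];print("angle of tray +(handle dir)",np.degrees(np.arctan2(v[1],v[0])))
cv2.imwrite("pics/crop.png",cv2.resize(p[180:310,140:520,::-1],None,fx=2.1,fy=2.1,interpolation=2))
E
```

```text
table z -0.0006354642561683388
D [177.3 229.1] z 0.09 circ [0.5679 0.3533 0.09  ] rect [0.5682 0.353 ] [0.0569 0.0591] 1.3 mean [0.5677 0.354 ] rgb [100.  96.  86.]
C [445.8 284. ] z 0.076 circ [ 0.4381 -0.2709  0.076 ] rect [ 0.438  -0.2713] [0.0507 0.046 ] 89.8 mean [ 0.4381 -0.271 ] rgb [112. 106.  95.]
B [490.6 234.8] z 0.062 circ [ 0.5531 -0.3827  0.062 ] rect [ 0.5538 -0.3826] [0.0445 0.0403] 89.7 mean [ 0.5533 -0.3834] rgb [120. 112.  96.]
A [299.  282.4] z 0.048 circ [0.4427 0.0712 0.048 ] rect [0.4423 0.0712] [0.0323 0.0321] 45.1 mean [0.4424 0.0712] rgb [147. 139. 124.]
brick [369.6 283.1] z 0.047 circ [ 0.4404 -0.0977  0.048 ] rect [ 0.4398 -0.0978] [0.05   0.0636] 58.5 mean [ 0.4399 -0.0978] rgb [134. 119. 117.]
tr [221.8 275.2] z 0.044 circ [0.4603 0.2582 0.046 ] rect [0.4595 0.2559] [0.0394 0.0503] 64.0 mean [0.4601 0.2568] rgb [126.  98.  82.]
redA [270.5 281.5] z 0.048 circ [0.4449 0.1397 0.048 ] rect [0.4449 0.1397] [0.0314 0.0311] 89.8 mean [0.4448 0.1396] rgb [216. 134. 117.]
redB1 [451.9 225.1] z 0.062 circ [ 0.5768 -0.2927  0.062 ] rect [ 0.5776 -0.2935] [0.0398 0.0424] 44.3 mean [ 0.5775 -0.293 ] rgb [216. 112.  93.]
redB2 [488.5 276. ] z 0.062 circ [ 0.4562 -0.3743  0.062 ] rect [ 0.4551 -0.3754] [0.0417 0.04  ] 88.0 mean [ 0.4562 -0.3749] rgb [214. 109.  90.]
[([400.1, 209.8], np.int32(129)), ([373.0, 213.1], np.int32(138)), ([346.2, 216.1], np.int32(140)), ([319.5, 219.3], np.int32(131)), ([292.8, 222.7], np.int32(137))]
[[ 0.6234 -0.18    0.005 ]
 [ 0.6156 -0.112   0.005 ]
 [ 0.6084 -0.0443  0.005 ]
 [ 0.6007  0.0229  0.005 ]
 [ 0.5925  0.0905  0.005 ]]
[0.06845532 0.06805987 0.06769926 0.0681126 ]
angle of tray +(handle dir) 96.53179191680304
```

View pics/crop.png

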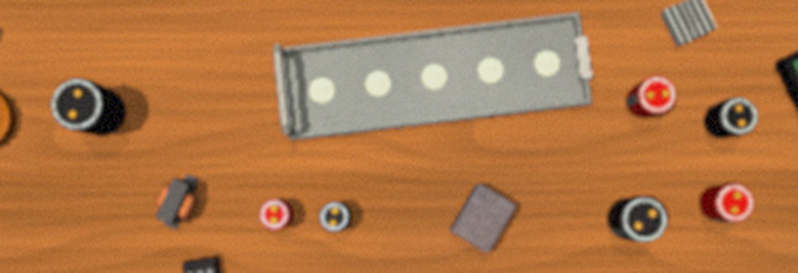

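The crop confirms it: the four black cans are the targets, at crop pixels (78,104), (642,219), (738,116) and (334,216). Their top heights measure 90, 76, 62 and 48 mm, which matches D, C, B and A. The red ones are look-alikes. The spots measure 68 mm apart, and the tray's handle direction is at 96.5°. I'll start with cap_b: go above it, turn the tool to the tray's angle, and look.

drive_tool(
  deltas=[
    [[0,0.042,-0.005,0.003,0,0,-8],[0,0.084,-0.01,0.006,0,0,-16],[0,0.126,-0.015,0.009,0,0,-24],[0,0.168,-0.02,0.012,0,0,-32],[0,0.21,-0.025,0.015,0,0,-40],[0,0.252,-0.03,0.018,0,0,-48],[0,0.293,-0.034,0.021,0,0,-56],[0,0.335,-0.039,0.024,0,0,-64],[0,0.377,-0.044,0.027,0,0,-72],[0,0.419,-0.049,0.03,0,0,-79.7],[0,0.419,-0.049,0.03,0,0,-79.7],[0,0.419,-0.049,0.03,0,0,-79.7]],
  ],
  newtons=40,
)

```text
clock: 1.6
tcp_pos: [0.5525, -0.3825, 0.2006]
orientation: [-0.001, 0.666, 0.746, -0.0]
wrist_force: [-0.1, -0.5, -0.7]
finger_gap: 0.0854
grip_force: 0.0
```

```bash
cat >> h.py <<'E'
def st():
    s=get_state();w,x,y,z=s["orientation"]
    from scipy.spatial.transform import Rotation as R
    M=R.from_quat([x,y,z,w]).as_matrix()
    print("t",round(float(s["clock"]),2),"tcp",s["tcp_pos"].round(4),"yaw",np.degrees(np.arctan2(M[1,0],M[0,0])).round(2),"zaxis",M[:,2].round(3),"gap",round(float(s["finger_gap"]),4),"grip",round(float(s["grip_force"]),1),"F",s["wrist_force"].round(1),"q",s["joint_pos"].round(2))
    return s["tcp_pos"],M
def look(h,box,name=None,cam="wrist"):
    # centre of the top at height h of the thing near world xy box=(x,y,r)
    c=calibration(cam);p,d=read_camera(cam);X=cloud(d,c)
    m=(abs(X[...,2]-h)<.006)&(np.hypot(X[...,0]-box[0],X[...,1]-box[1])<box[2])
    if name: cv2.imwrite(f"pics/{name}.png",p[...,::-1])
    if m.sum()<50: print("few",m.sum());return
    k=max(comps(m),key=lambda k:k[2][4])[1]
    P=X[k][:,:2].astype(np.float32);cc,r=cv2.minEnclosingCircle(P);rr=cv2.minAreaRect(P)
    print(cam,"n",k.sum(),"z",np.median(X[k][:,2]).round(4),"circ",np.round(cc,4),round(r,4),"rect",np.round(rr[0],4),np.round(rr[1],4),round(rr[2],1))
E
python3 - <<'E'
from h import *
T,M=st()
W=calibration("wrist")["world_from_camera"];print("cam in tool",(M.T@(W[:3,3]-T)).round(3),(M.T@W[:3,:3]).round(2).tolist())
look(.062,(.553,-.383,.05),"w1")
E
```

```text
t 1.6 tcp [ 0.5525 -0.3825  0.2006] yaw 96.44 zaxis [-0.001  0.001 -1.   ] gap 0.0854 grip 0.0 F [-0.1 -0.5 -0.7] q [-0.72  0.52  0.28  1.33 -0.    0.73]
cam in tool [ 0.066  0.    -0.142] [[-0.0, 0.97, 0.26], [1.0, 0.0, -0.0], [-0.0, 0.26, -0.97]]
wrist n 2370 z 0.0622 circ [ 0.5532 -0.3856] 0.0211 rect [ 0.5534 -0.3855] [0.0411 0.0411] 66.7
```

View pics/w1.png

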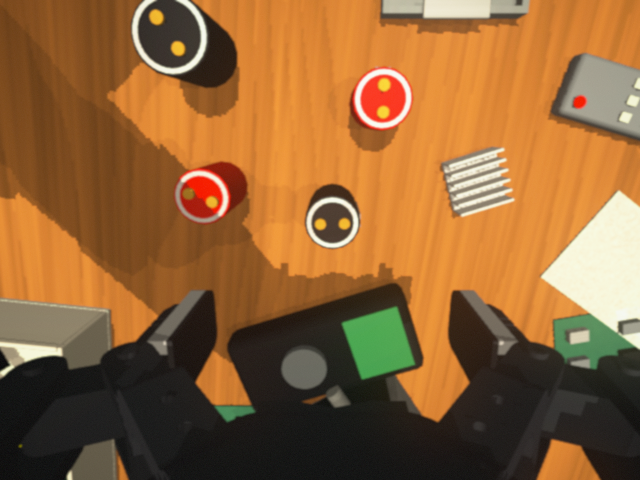

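The wrist view shows cap_b, the black one, at (332,220), with the red look-alike at (202,195) clear of the left finger. Going down to grip.

drive_tool(
  deltas=[
    [[0,-0.003,0.0,0.05,0,0,0],[0,-0.003,0.0,0.1,0,0,0],[0,-0.003,0.0,0.15,0,0,0],[0,-0.003,0.0,0.177,0,0,0],[0,-0.003,0.0,0.177,0,0,0],[255,-0.003,0.0,0.177,0,0,0],[255,-0.003,0.0,0.177,0,0,0],[255,-0.003,0.0,0.177,0,0,0],[255,-0.003,0.0,0.177,0,0,0],[255,-0.003,0.0,0.177,0,0,0]],
  ],
  newtons=60,
)

```text
clock: 2.9
tcp_pos: [0.5544, -0.3869, 0.0267]
orientation: [0.002, 0.666, 0.746, -0.0]
wrist_force: [-1.1, -0.3, 5.8]
finger_gap: 0.0406
grip_force: 60.8
```

drive_tool(
  deltas=[
    [[255,0,0,-0.04,0,0,0],[255,0,0,-0.08,0,0,0],[255,0.02,0.006,-0.11,0,0,0],[255,0.06,0.017,-0.11,0,0,0],[255,0.105,0.029,-0.11,0,0,0],[255,0.15,0.042,-0.11,0,0,0],[255,0.195,0.054,-0.11,0,0,0],[255,0.24,0.067,-0.11,0,0,0],[255,0.285,0.08,-0.11,0,0,0],[255,0.315,0.088,-0.11,0,0,0],[255,0.333,0.093,-0.11,0,0,0],[255,0.333,0.093,-0.11,0,0,0]],
  ],
)

```text
clock: 4.4
tcp_pos: [0.6083, -0.0435, 0.1344]
orientation: [0.0, 0.665, 0.747, -0.0]
wrist_force: [-0.3, -0.7, -1.3]
finger_gap: 0.0407
grip_force: 60.8
```

```bash
cat >> h.py <<'E'
def spots(name=None,cam="wrist"):
    c=calibration(cam);p,d=read_camera(cam)
    if name: cv2.imwrite(f"pics/{name}.png",p[...,::-1])
    X=cloud(d,c);m=(p.min(2)>140)&(np.ptp(p.astype(int),axis=2)<70)&(abs(X[...,2]-.006)<.006)&(abs(X[...,0]-.608)<.05)&(abs(X[...,1]+.045)<.17)
    for k in comps(m):
        if k[2][4]>60: print("spot",k[3].round(0),k[2][4],np.round(X[k[1]].mean(0),4),"ext",np.round(np.ptp(X[k[1]],axis=0)[:2],3))
E
python3 - <<'E'
from h import *
st(); spots("w2")
E
```

```text
t 4.4 tcp [ 0.6083 -0.0435  0.1344] yaw 96.58 zaxis [ 0. -0. -1.] gap 0.0407 grip 60.8 F [-0.3 -0.7 -1.3] q [-0.2   0.42 -0.04  1.11 -0.    1.25]
spot [336. 125.] 33817 [0.6038 0.0208 0.0047] ext [0.1   0.196]
```

View pics/w2.png

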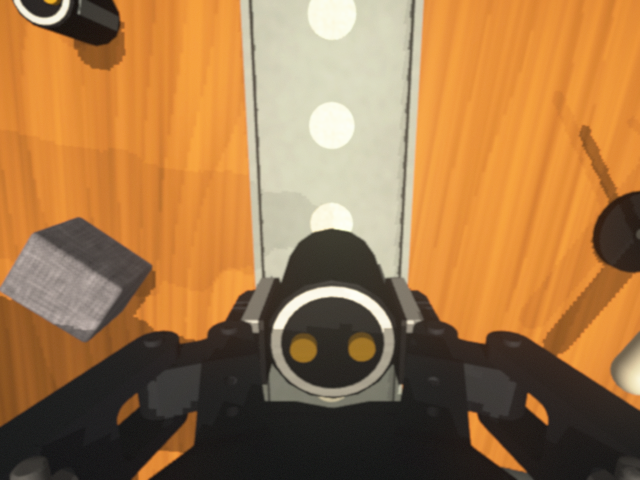

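The wrist view shows cap_b held upright at (332,340) over the tray's centre line, with free spots at (332,15), (331,125) and (331,215). I'll compute where those spots are.

```bash
sed -i 's/p.min(2)>140/p.min(2)>212/' h.py
python3 - <<'E'
from h import *
p=cv2.imread("pics/w2.png");print(p[125,331],p[125,280],p[205,331],p[215,290])
c=calibration("wrist");print(ray([[332,15],[331,125],[331,215]],.005,c).round(4))
spots(); look(.168,(.608,-.044,.05))
E
```

```text
[241 253 253] [189 212 216] [237 253 253] [176 201 203]
[[ 0.5935  0.0882  0.005 ]
 [ 0.6004  0.0217  0.005 ]
 [ 0.6074 -0.0401  0.005 ]]
spot [332.  16.] 1546 [0.5933 0.0873 0.0051] ext [0.03  0.023]
spot [332. 123.] 1661 [0.6007 0.0227 0.005 ] ext [0.031 0.03 ]
spot [332. 217.] 956 [ 0.6081 -0.0412  0.005 ] ext [0.03  0.022]
wrist n 15294 z 0.1699 circ [ 0.6081 -0.0386] 0.0341 rect [ 0.6064 -0.0427] [0.0424 0.0602] 68.3
```

drive_tool(
  deltas=[
    [[255,0,0,0.045,0,0,0],[255,0,0,0.085,0,0,0],[255,0,0,0.1,0,0,0],[255,0,0,0.103,0,0,0],[255,0,0,0.103,0,0,0],[70,0,0,0.103,0,0,0],[70,0,0,0.103,0,0,0],[70,0,0,0.103,0,0,0],[70,0,0,0.06,0,0,0],[50,0,0,0.01,0,0,0],[0,0,0,-0.04,0,0,0],[0,0,0,-0.08,0,0,0]],
  ],
)

```text
clock: 6.05
tcp_pos: [0.6085, -0.0443, 0.2169]
orientation: [0.001, 0.666, 0.746, 0.001]
wrist_force: [0.6, 0.5, -0.8]
finger_gap: 0.0851
grip_force: 0.0
```

drive_tool(
  deltas=[
    [[0,-0.035,-0.033,0,0,0,0],[0,-0.07,-0.066,0,0,0,0],[0,-0.105,-0.1,0,0,0,0],[0,-0.14,-0.133,0,0,0,0],[0,-0.175,-0.166,0,0,0,0],[0,-0.206,-0.195,0.0,0,0,0],[0,-0.206,-0.195,0.0,0,0,0],[0,-0.206,-0.195,0.0,0,0,0]],
  ],
)

```text
clock: 7.05
tcp_pos: [0.4377, -0.2709, 0.2145]
orientation: [0.0, 0.666, 0.746, 0.0]
wrist_force: [0.7, 0.3, 0.2]
finger_gap: 0.0857
grip_force: 0.0
```

Run:
```python
from h import *
st(); look(.076,(.438,-.271,.05)); look(.067,(.6084,-.0443,.06),cam="top")
```

```text
t 7.05 tcp [ 0.4377 -0.2709  0.2145] yaw 96.45 zaxis [ 0.  0. -1.] gap 0.0857 grip 0.0 F [0.7 0.3 0.2] q [-0.71  0.2  -0.14  1.23  0.    0.75]
wrist n 3381 z 0.0763 circ [ 0.438  -0.2727] 0.0249 rect [ 0.438  -0.2724] [0.0487 0.0489] 5.0
top n 237 z 0.0672 circ [ 0.6092 -0.0433] 0.0209 rect [ 0.6089 -0.0431] [0.0393 0.0401] 43.1
```

drive_tool(
  deltas=[
    [[0,-0.002,0,0.055,0,0,0],[0,-0.002,0,0.11,0,0,0],[0,-0.002,0,0.16,0,0,0],[0,-0.002,0,0.184,0,0,0],[0,-0.002,0,0.184,0,0,0],[255,-0.002,0,0.184,0,0,0],[255,-0.002,0,0.184,0,0,0],[255,-0.002,0,0.184,0,0,0],[255,-0.002,0,0.184,0,0,0],[255,-0.002,0,0.184,0,0,0],[255,-0.002,0,0.184,0,0,0]],
  ],
  newtons=70,
)

```text
clock: 8.52
tcp_pos: [0.4392, -0.274, 0.0322]
orientation: [0.002, 0.666, 0.746, 0.0]
wrist_force: [0.3, 0.7, 6.3]
finger_gap: 0.049
grip_force: 72.2
```

drive_tool(
  deltas=[
    [[255,0,0,-0.04,0,0,0],[255,0,0,-0.08,0,0,0],[255,0.017,0.012,-0.11,0,0,0],[255,0.05,0.035,-0.11,0,0,0],[255,0.086,0.061,-0.11,0,0,0],[255,0.123,0.087,-0.11,0,0,0],[255,0.16,0.114,-0.11,0,0,0],[255,0.197,0.14,-0.11,0,0,0],[255,0.234,0.166,-0.11,0,0,0],[255,0.26,0.185,-0.11,0,0,0],[255,0.275,0.195,-0.11,0,0,0],[255,0.275,0.195,-0.11,0,0,0]],
  ],
)

```text
clock: 10.02
tcp_pos: [0.6007, 0.0229, 0.1403]
orientation: [0.0, 0.665, 0.746, -0.0]
wrist_force: [-0.4, -1.4, -1.4]
finger_gap: 0.0488
grip_force: 72.8
```

Run:
```python
from h import *
st(); spots()
```

```text
t 10.03 tcp [0.6007 0.0229 0.1403] yaw 96.56 zaxis [-0. -0. -1.] gap 0.0488 grip 72.8 F [-0.4 -1.4 -1.4] q [-0.1   0.4  -0.05  1.12 -0.    1.36]
spot [331. 123.] 1660 [0.593  0.0903 0.005 ] ext [0.031 0.031]
spot [332. 210.] 585 [0.6002 0.0299 0.005 ] ext [0.03  0.017]
```

drive_tool(
  deltas=[
    [[255,0,0,0.045,0,0,0],[255,0,0,0.085,0,0,0],[255,0,0,0.1,0,0,0],[255,0,0,0.103,0,0,0],[255,0,0,0.103,0,0,0],[50,0,0,0.103,0,0,0],[50,0,0,0.103,0,0,0],[50,0,0,0.103,0,0,0],[50,0,0,0.06,0,0,0],[30,0,0,0.01,0,0,0],[0,0,0,-0.04,0,0,0],[0,0,0,-0.08,0,0,0]],
  ],
)

```text
clock: 11.58
tcp_pos: [0.601, 0.0223, 0.2229]
orientation: [0.001, 0.666, 0.746, 0.001]
wrist_force: [0.7, -0.5, -0.5]
finger_gap: 0.0857
grip_force: 0.0
```

drive_tool(
  deltas=[
    [[0,0.05,0.001,0,0,0,0],[0,0.1,0.001,0,0,0,0],[0,0.15,0.002,0,0,0,0],[0,0.2,0.003,0,0,0,0],[0,0.25,0.004,0,0,0,0],[0,0.3,0.005,0,0,0,0],[0,0.333,0.005,0,0,0,0],[0,0.333,0.005,0,0,0,0],[0,0.333,0.005,0,0,0,0]],
  ],
)

```text
clock: 12.7
tcp_pos: [0.5679, 0.3534, 0.2201]
orientation: [0.0, 0.666, 0.746, -0.0]
wrist_force: [0.4, -1.3, -0.1]
finger_gap: 0.0854
grip_force: 0.0
```

Run:
```python
from h import *
st(); look(.09,(.568,.353,.05)); look(.081,(.6007,.023,.06),cam="top")
```

```text
t 12.7 tcp [0.5679 0.3534 0.2201] yaw 96.49 zaxis [-0.    -0.001 -1.   ] gap 0.0854 grip 0.0 F [ 0.4 -1.3 -0.1] q [ 0.44  0.51  0.31  1.37 -0.    1.89]
wrist n 4856 z 0.0903 circ [0.5686 0.3563] 0.0291 rect [0.5683 0.3564] [0.0571 0.0574] 8.4
top n 343 z 0.0812 circ [0.6028 0.023 ] 0.0249 rect [0.6027 0.0229] [0.0485 0.0479] 14.1
```

drive_tool(
  deltas=[
    [[0,0.003,0.001,0.055,0,0,0],[0,0.003,0.001,0.11,0,0,0],[0,0.003,0.001,0.16,0,0,0],[0,0.003,0.001,0.18,0,0,0],[0,0.003,0.001,0.18,0,0,0],[255,0.003,0.001,0.18,0,0,0],[255,0.003,0.001,0.18,0,0,0],[255,0.003,0.001,0.18,0,0,0],[255,0.003,0.001,0.18,0,0,0],[255,0.003,0.001,0.18,0,0,0]],
  ],
  newtons=90,
)

```text
clock: 14.05
tcp_pos: [0.5703, 0.3573, 0.0428]
orientation: [0.001, 0.666, 0.746, 0.002]
wrist_force: [-0.3, -0.9, 6.7]
finger_gap: 0.0564
grip_force: 95.9
```

drive_tool(
  deltas=[
    [[255,0,0,-0.03,0,0,0],[255,0,0,-0.07,0,0,0],[255,0,0,-0.11,0,0,0],[255,-0.02,0,-0.11,0,0,0],[255,-0.055,-0.001,-0.11,0,0,0],[255,-0.095,-0.002,-0.11,0,0,0],[255,-0.135,-0.003,-0.11,0,0,0],[255,-0.175,-0.004,-0.11,0,0,0],[255,-0.215,-0.005,-0.11,0,0,0],[255,-0.25,-0.006,-0.11,0,0,0],[255,-0.267,-0.006,-0.11,0,0,0],[255,-0.267,-0.006,-0.11,0,0,0]],
  ],
)

```text
clock: 15.55
tcp_pos: [0.5923, 0.0896, 0.1494]
orientation: [-0.001, 0.667, 0.745, -0.0]
wrist_force: [-0.3, 0.6, -2.4]
finger_gap: 0.0567
grip_force: 96.3
```

Run:
```python
from h import *
st(); spots("w3")
```

```text
t 15.55 tcp [0.5923 0.0896 0.1494] yaw 96.35 zaxis [-0.001  0.    -1.   ] gap 0.0567 grip 96.3 F [-0.3  0.6 -2.4] q [ 0.02  0.39 -0.04  1.14  0.    1.48]
spot [334. 202.] 334 [0.5927 0.1005 0.0049] ext [0.028 0.011]
```

View pics/w3.png

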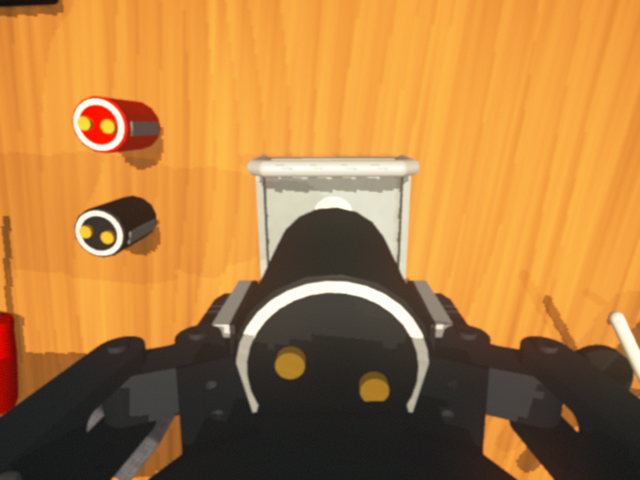

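Cap_d is held upright at (334,340) above its spot at (334,202), with the handle beyond it at (334,165). Lowering it.

drive_tool(
  deltas=[
    [[255,0,0,0.045,0,0,0],[255,0,0,0.085,0,0,0],[255,0,0,0.099,0,0,0],[255,0,0,0.102,0,0,0],[255,0,0,0.102,0,0,0],[25,0,0,0.102,0,0,0],[25,0,0,0.102,0,0,0],[25,0,0,0.102,0,0,0],[25,0,0,0.06,0,0,0],[0,0,0,0.01,0,0,0],[0,0,0,-0.04,0,0,0],[0,0,0,-0.07,0,0,0]],
  ],
)

```text
clock: 17.1
tcp_pos: [0.5938, 0.0907, 0.2237]
orientation: [0.002, 0.666, 0.746, 0.001]
wrist_force: [0.9, 0.3, 0.3]
finger_gap: 0.0854
grip_force: 0.0
```

drive_tool(
  deltas=[
    [[0,0,-0.04,0,0,0,0],[0,-0.001,-0.08,0.01,0,0,0],[0,-0.002,-0.12,0.02,0,0,0],[0,-0.002,-0.152,0.02,0,0,0],[0,-0.002,-0.152,0.02,0,0,0],[0,-0.002,-0.152,0.02,0,0,0]],
  ],
)

```text
clock: 17.85
tcp_pos: [0.443, 0.0716, 0.2009]
orientation: [0.001, 0.666, 0.746, 0.001]
wrist_force: [0.8, 0.3, 1.0]
finger_gap: 0.0852
grip_force: 0.0
```

Run:
```python
from h import *
st(); look(.048,(.4425,.0712,.04)); look(.095,(.593,.09,.06),cam="top")
```

```text
t 17.85 tcp [0.443  0.0716 0.2009] yaw 96.47 zaxis [ 0.002 -0.    -1.   ] gap 0.0852 grip 0.0 F [0.8 0.3 1. ] q [-0.02  0.08 -0.32  1.17 -0.    1.44]
wrist n 1441 z 0.0483 circ [0.4425 0.0715] 0.0173 rect [0.4421 0.0718] [0.0329 0.0336] 33.4
top n 484 z 0.0952 circ [0.5946 0.091 ] 0.0291 rect [0.5942 0.091 ] [0.056  0.0562] 90.0
```

drive_tool(
  deltas=[
    [[0,0,0,0.055,0,0,0],[0,0,0,0.11,0,0,0],[0,0,0,0.16,0,0,0],[0,0,0,0.185,0,0,0],[0,0,0,0.185,0,0,0],[255,0,0,0.185,0,0,0],[255,0,0,0.185,0,0,0],[255,0,0,0.185,0,0,0],[255,0,0,0.185,0,0,0],[255,0,0,0.185,0,0,0],[255,0,0,0.185,0,0,0]],
  ],
  newtons=50,
)

```text
clock: 19.32
tcp_pos: [0.4432, 0.0716, 0.0166]
orientation: [0.001, 0.666, 0.746, 0.001]
wrist_force: [-0.3, 0.4, 6.2]
finger_gap: 0.0328
grip_force: 49.3
```

drive_tool(
  deltas=[
    [[255,0,0,-0.04,0,0,0],[255,0,0,-0.08,0,0,0],[255,-0.01,0.007,-0.11,0,0,0],[255,-0.045,0.034,-0.11,0,0,0],[255,-0.08,0.06,-0.11,0,0,0],[255,-0.115,0.086,-0.11,0,0,0],[255,-0.15,0.112,-0.11,0,0,0],[255,-0.185,0.138,-0.11,0,0,0],[255,-0.202,0.151,-0.11,0,0,0],[255,-0.202,0.151,-0.11,0,0,0],[255,-0.202,0.151,-0.11,0,0,0]],
  ],
)

```text
clock: 20.7
tcp_pos: [0.614, -0.1114, 0.1252]
orientation: [-0.001, 0.666, 0.746, -0.0]
wrist_force: [-0.3, 0.0, -0.9]
finger_gap: 0.0327
grip_force: 49.9
```

Run:
```python
from h import *
st(); spots("w4")
```

```text
t 20.7 tcp [ 0.614  -0.1114  0.1252] yaw 96.49 zaxis [-0.001  0.001 -1.   ] gap 0.0327 grip 49.9 F [-0.3  0.  -0.9] q [-0.31  0.46 -0.01  1.11  0.    1.15]
spot [335. 226.] 1386 [ 0.6161 -0.1122  0.005 ] ext [0.03  0.029]
```

View pics/w4.png

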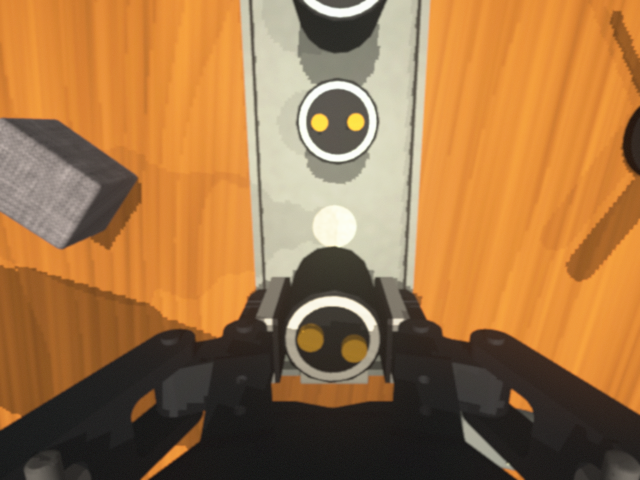

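Cap_a is held upright at (333,340) with its spot at (335,226), and B stands at (338,122). I'll shift 1.5 mm across and lower it.

drive_tool(
  deltas=[
    [[255,0,0.0015,0.045,0,0,0],[255,0,0.0015,0.085,0,0,0],[255,0,0.0015,0.1,0,0,0],[255,0,0.0015,0.103,0,0,0],[255,0,0.0015,0.103,0,0,0],[90,0,0.0015,0.103,0,0,0],[90,0,0.0015,0.103,0,0,0],[90,0,0.0015,0.103,0,0,0],[90,0,0.0015,0.06,0,0,0],[50,0,0.0015,0.01,0,0,0],[0,0,0.0015,-0.04,0,0,0],[0,0,0.0015,-0.09,0,0,0]],
  ],
)

```text
clock: 22.25
tcp_pos: [0.6162, -0.1118, 0.2171]
orientation: [0.0, 0.666, 0.746, 0.0]
wrist_force: [0.4, 0.7, -0.8]
finger_gap: 0.0853
grip_force: 0.0
```

drive_tool(
  deltas=[
    [[0,0.007,-0.035,0,0,0,8],[0,0.014,-0.07,0,0,0,16],[0,0.021,-0.105,0.005,0,0,24],[0,0.028,-0.14,0.01,0,0,32],[0,0.034,-0.173,0.01,0,0,38],[0,0.034,-0.173,0.01,0,0,38],[0,0.034,-0.173,0.01,0,0,38]],
  ],
)

```text
clock: 23.12
tcp_pos: [0.4414, -0.0979, 0.2058]
orientation: [0.001, 0.872, 0.489, 0.001]
wrist_force: [-0.1, 0.1, 0.4]
finger_gap: 0.0849
grip_force: 0.0
```

Run:
```python
from h import *
st(); look(.048,(.44,-.098,.06),"w5"); look(.053,(.6156,-.112,.04),cam="top")
```

```text
t 23.12 tcp [ 0.4414 -0.0979  0.2058] yaw 58.51 zaxis [ 0.002 -0.001 -1.   ] gap 0.0849 grip 0.0 F [-0.1  0.1  0.4] q [-0.4   0.09 -0.3   1.18  0.    1.72]
wrist n 4879 z 0.0475 circ [ 0.4397 -0.0982] 0.0391 rect [ 0.4395 -0.0987] [0.0508 0.0641] 58.9
top n 148 z 0.0536 circ [ 0.6182 -0.1116] 0.0168 rect [ 0.6172 -0.1112] [0.0315 0.0314] 88.4
```

View pics/w5.png

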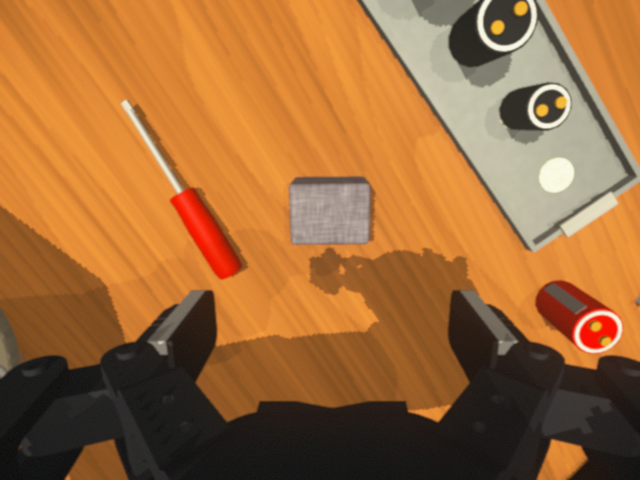

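The brick lies square between the fingers at (330,211), and the free fifth spot is at (557,175). Gripping across its 64 mm sides.

drive_tool(
  deltas=[
    [[0,-0.001,-0.001,0.055,0,0,0],[0,-0.001,-0.001,0.11,0,0,0],[0,-0.001,-0.001,0.16,0,0,0],[0,-0.001,-0.001,0.188,0,0,0],[0,-0.001,-0.001,0.188,0,0,0],[255,-0.001,-0.001,0.188,0,0,0],[255,-0.001,-0.001,0.188,0,0,0],[255,-0.001,-0.001,0.188,0,0,0],[255,-0.001,-0.001,0.188,0,0,0],[255,-0.001,-0.001,0.188,0,0,0]],
  ],
  newtons=50,
)

```text
clock: 24.48
tcp_pos: [0.4408, -0.0985, 0.0188]
orientation: [0.001, 0.873, 0.488, 0.001]
wrist_force: [0.5, -0.5, 6.9]
finger_gap: 0.0633
grip_force: 55.7
```

drive_tool(
  deltas=[
    [[255,0,0,-0.04,0,0,0],[255,0,0,-0.08,0,0,0],[255,0.002,0.01,-0.1,0,0,-4],[255,0.007,0.05,-0.1,0,0,-12],[255,0.012,0.09,-0.1,0,0,-20],[255,0.017,0.13,-0.1,0,0,-28],[255,0.022,0.17,-0.1,0,0,-35],[255,0.026,0.198,-0.1,0,0,-38],[255,0.026,0.198,-0.1,0,0,-38],[255,0.026,0.198,-0.1,0,0,-38]],
  ],
)

```text
clock: 25.72
tcp_pos: [0.6207, -0.1789, 0.1171]
orientation: [-0.001, 0.666, 0.746, -0.0]
wrist_force: [0.0, -0.3, -0.4]
finger_gap: 0.0634
grip_force: 55.2
```

Run:
```python
from h import *
st(); look(.148,(.6234,-.18,.07),"w6"); look(.053,(.6156,-.112,.04))
```

```text
t 25.73 tcp [ 0.6207 -0.1789  0.1171] yaw 96.45 zaxis [-0.001  0.    -1.   ] gap 0.0634 grip 55.2 F [ 0.  -0.3 -0.4] q [-0.4   0.5   0.05  1.12 -0.    1.05]
wrist n 28309 z 0.1458 circ [ 0.6207 -0.1728] 0.0455 rect [ 0.6213 -0.1796] [0.0907 0.0506] 5.6
wrist n 3401 z 0.0533 circ [ 0.6186 -0.1118] 0.0173 rect [ 0.6181 -0.112 ] [0.0333 0.0331] 41.4
```

View pics/w6.png

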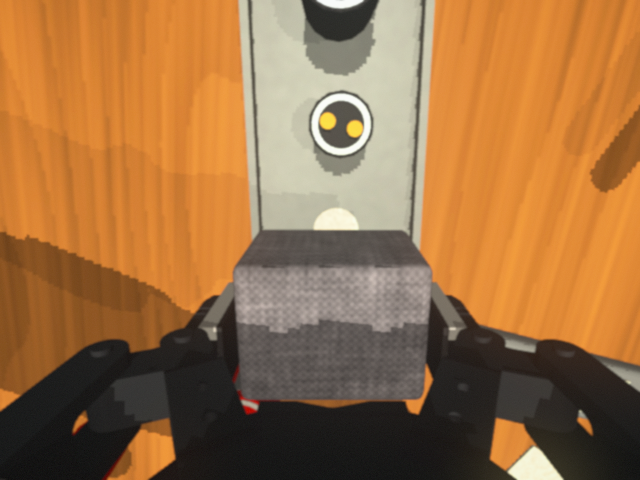

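The brick is held square at (333,315), with its spot just showing at (336,218). Cap_a measures 2–3 mm off its spot, which is fine. Lowering the brick.

drive_tool(
  deltas=[
    [[255,-0.001,0.0025,0.045,0,0,0],[255,-0.001,0.0025,0.08,0,0,0],[255,-0.001,0.0025,0.091,0,0,0],[255,-0.001,0.0025,0.0935,0,0,0],[255,-0.001,0.0025,0.0935,0,0,0],[15,-0.001,0.0025,0.0935,0,0,0],[15,-0.001,0.0025,0.0935,0,0,0],[15,-0.001,0.0025,0.0935,0,0,0],[10,-0.001,0.0025,0.06,0,0,0],[0,-0.001,0.0025,0.01,0,0,0],[0,-0.001,0.0025,-0.04,0,0,0],[0,-0.001,0.0025,-0.09,0,0,0]],
  ],
)

```text
clock: 27.32
tcp_pos: [0.624, -0.1799, 0.209]
orientation: [0.0, 0.666, 0.746, 0.0]
wrist_force: [1.0, -0.5, -0.5]
finger_gap: 0.0858
grip_force: 0.0
```

drive_tool(
  deltas=[
    [[0,0,-0.05,0,0,0,0],[0,0,-0.1,0,0,0,0],[0,0,-0.15,0,0,0,0],[0,0,-0.2,0,0,0,0],[0,0,-0.2,0,0,0,0]],
  ],
)

```text
clock: 27.95
tcp_pos: [0.4223, -0.202, 0.2075]
orientation: [-0.001, 0.667, 0.745, -0.0]
wrist_force: [-0.1, -0.1, -0.7]
finger_gap: 0.0852
grip_force: 0.0
```

Run:
```python
from h import *
st()
for n,h,x,y in [("D",.095,.5925,.0905),("C",.081,.6007,.0229),("B",.067,.6084,-.0443),("A",.053,.616,-.112),("brick",.053,.6234,-.18)]: print(n,x,y); look(h,(x,y,.045),cam="top")
look(.046,(.46,.257,.04),cam="top")
p,d=read_camera("scene");cv2.imwrite("pics/s2.png",p[...,::-1])
```

```text
t 27.95 tcp [ 0.4223 -0.202   0.2075] yaw 96.33 zaxis [-0.001  0.    -1.   ] gap 0.0852 grip 0.0 F [-0.1 -0.1 -0.7] q [-0.62  0.12 -0.26  1.19 -0.    0.84]
D 0.5925 0.0905
top n 481 z 0.0952 circ [0.5942 0.091 ] 0.0288 rect [0.5943 0.0911] [0.0563 0.0559] 44.2
C 0.6007 0.0229
top n 347 z 0.0811 circ [0.603 0.023] 0.0249 rect [0.6025 0.0228] [0.0482 0.0479] 14.4
B 0.6084 -0.0443
top n 234 z 0.0674 circ [ 0.6094 -0.0434] 0.0209 rect [ 0.6092 -0.043 ] [0.0391 0.0392] 43.3
A 0.616 -0.112
top n 150 z 0.0531 circ [ 0.6183 -0.1117] 0.0167 rect [ 0.6174 -0.1114] [0.0309 0.0317] 1.3
brick 0.6234 -0.18
top n 546 z 0.0524 circ [ 0.6256 -0.1816] 0.0384 rect [ 0.6261 -0.1812] [0.0647 0.0506] 6.9
top n 179 z 0.0454 circ [0.4606 0.2583] 0.0262 rect [0.4609 0.2592] [0.0222 0.0501] 65.2
```

View pics/s2.png

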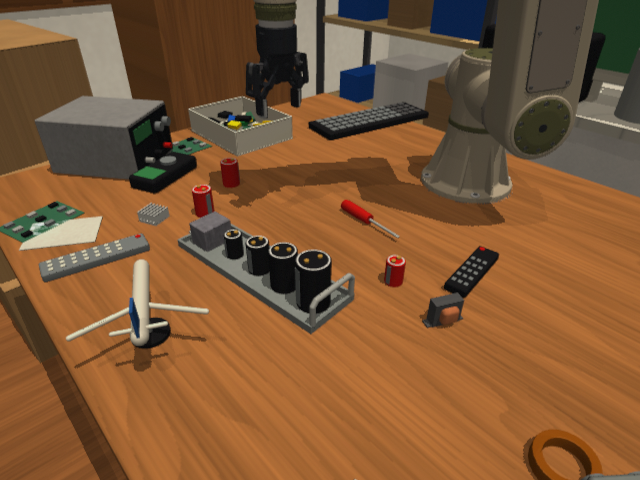

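The scene view shows D, C, B and A upright in order from the handle at (330,300), at (313,280), (283,267), (258,255) and (234,243). The brick sits flat at (210,230), and the transformer at (445,310) hasn't moved. All five are within 3 mm of their spots and at the right heights.

```bash
python3 -c "
from workcell import hand_in; print(hand_in())"
```

```text
the job is handed in; nothing more can be done
None
```

I handed the job in at about 28 s: all four capacitors stand upright in size order from the handle with the brick on the fifth spot, each measured within about 3 mm of its spot, and the transformer was not moved; no verdict came back.

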